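# Return the paint pots to their swatched bays in the turntable rack

### The arm

A 7-joint arm with a two-finger parallel gripper is mounted at the origin on the work surface. World frame = base frame: x ahead of the robot, y to its left, z up, the work surface at z = 0. Lengths are in m, angles in rad, forces in N, time in s.
With the tool pointing down it reaches from about 0.4 to 0.9 m from the base axis. Payload 5.5 kg.
Tool frame: the origin (TCP) lies midway between the tips of the shut fingers; the grasp point (between the pads) lies 19 mm behind it; z points along the fingers, y is the direction in which the jaws open and shut (so a half turn about z gives the same grasp; the last joint's range is limited). The gripper opens to 92 mm and grips with 3 to 60 N. Pads are 19 mm wide; open, the fingers measure 130 mm over their backs; the gripper's body (75 mm by 190 mm) begins 47 mm behind the grasp point.
Start: joints at [1.579, 0.501, -0.427, 1.55, 0.221, 1.138, -0.21], TCP at [0.164, -0.629, 0.227] pointing down, gripper open.
Joint ranges: [-2.88, 2.88], [-0.31, 2.03], [-1.54, 1.56], [0.2, 2.42], [-1.41, 4.55], [0.19, 2.02], [-2.57, 2.57]. Speed limits (rad/s): [2.57, 2.57, 3.14, 3.14, 3.14, 3.14, 3.14].

### API

Orientations are given as a rotation vector (axis times angle).
In Python, from cell import r, imaging, nets gives the robot as it stands.
- The arm moves only by the tool move_arm, never from a script. Its arguments are lists of equal length, an entry for each row: "fingers": the finger opening in mm, from 0 to 91.8; "travel": the shift along the tool's x, y, z in mm, a list of three; "dr": the turn, a rotation vector about the tool's x, y, z in degrees, a list of three. In form: {"fingers": [fingers, ...], "travel": [[dx, dy, dz], ...], "dr": [[ax, ay, az], ...]}. A call has 1 to 12 rows; each row is the pose to reach, as a shift and turn from the pose commanded when the call began, along the tool's axes at that moment; what a row does not reach only later rows make up. A row lasts 1/8 s, in which the tool goes at most 62.5 mm and 10.7 degrees, less where a joint would pass 70% of its speed; a pose out of reach is approached as far as the arm can. A call with a gripper value outside its range is refused whole. The fingers move at their own pace and stop on an object; "newtons" is the grip in N (left out, the last holds). Time passes only in rows, so rows that repeat a pose let the fingers close. It gives the time, the measured TCP pose, the force and the opening at its end, in the units of the state.
- r.get_obs(): the state, without advancing time (a new reading comes with each control period).
- imaging.grab_frame(name): name is "side" or "top"; returns the picture (480x640x3 uint8, blue, green, red); there is no depth.
- imaging.camera_info(name): a dict with "mtx" (3x3 intrinsics, pixels), "world_to_cam" (4x4, takes a point from world to camera coordinates). Camera axes: x right, y down, z forward; pixel columns grow to the right and rows downward; lengths in m; the calibration is good to about 2 mm. A picture is of the moment at which its call begins. camera_info takes no time and is no camera call.
- r.close_job(): hands the job in, once; it reports no verdict.
Trained networks look in the newest picture that a camera, given by its name, has taken for a name from the list of things; names that differ only in an ending like _2 or _b are one class to them, and where a whole thing is asked for, a point or a joint stands for the part that bears it (a point fixed in the world has none). Each returns a list of dicts, best first, with "conf" (0 to 1); they miss things now and then, are a little off and sometimes report something else, mostly with a low value. They report only what shows in the picture. A call takes as long as a camera call.
- nets.trace(name, camera): "mask" (480x640 bool, what is visible of it) and "location" ([column, row] in pixels, amid what is visible of it).
The state is a dict: "time": time; "joint_positions": joint angles; "dq": joint speeds; "effort": joint torques, N m; "ee_pos": TCP position; "orientation": TCP orientation; "contact_force": force on the tool from outside, world axes, zero at the start; "wrist_torque": the same for the moment, N m; "opening": finger opening in m.
Only numpy, scipy, OpenCV 4.12 (cv2) and the standard library are available. Lean on these libraries where they do the work, as an engineer would, in place of code of your own. Each camera call takes 0.05 s, during which the arm holds its last target.

### The job

Clear the cutting mat after painting: put the four loose paint pots back into the turntable rack, each standing upright on the swatch of its own colour, down inside that bay. Set each pot down rather than dropping it, leave the swatches lying flat in their bays, and leave the mixing dish where it is.

Things in the scene. Friction and masses are not known exactly. Their poses are not given: they have to be found in the camera images.
- pot_red: loose squat paint pot with red body and red lid, closed, round, 40 mm in diameter, 40 mm high, 30 to 65 g; origin at the centre of its underside, z up through the lid. It starts upright on the green cutting mat (300 x 210 mm, top 3 mm above the shelf), 50 mm or more clear of the other loose pots and 25 mm clear of the dish
- pot_yellow: loose squat paint pot with yellow body and yellow lid, closed, round, 40 mm in diameter, 40 mm high, 30 to 65 g; origin at the centre of its underside, z up through the lid. It starts upright on the green cutting mat (300 x 210 mm, top 3 mm above the shelf), 50 mm or more clear of the other loose pots and 25 mm clear of the dish
- pot_blue: loose squat paint pot with blue body and blue lid, closed, round, 40 mm in diameter, 40 mm high, 30 to 65 g; origin at the centre of its underside, z up through the lid. It starts upright on the green cutting mat (300 x 210 mm, top 3 mm above the shelf), 50 mm or more clear of the other loose pots and 25 mm clear of the dish
- pot_white: loose squat paint pot with white body and white lid, closed, round, 40 mm in diameter, 40 mm high, 30 to 65 g; origin at the centre of its underside, z up through the lid. It starts upright on the green cutting mat (300 x 210 mm, top 3 mm above the shelf), 50 mm or more clear of the other loose pots and 25 mm clear of the dish
- swatch_red: red painted swatch, a loose flat disc 50 mm in diameter, 4 mm thick, lying on the floor (24 mm above the shelf) of the rack bay where the red pot lives; a seated pot stands on it. Origin at the centre of its underside. The bay's round rim is 56 mm inside, 62 mm outside and stands 10 mm above the bay floor
- swatch_yellow: yellow painted swatch, a loose flat disc 50 mm in diameter, 4 mm thick, lying on the floor (24 mm above the shelf) of the rack bay where the yellow pot lives; a seated pot stands on it. Origin at the centre of its underside. The bay's round rim is 56 mm inside, 62 mm outside and stands 10 mm above the bay floor
- swatch_blue: blue painted swatch, a loose flat disc 50 mm in diameter, 4 mm thick, lying on the floor (24 mm above the shelf) of the rack bay where the blue pot lives; a seated pot stands on it. Origin at the centre of its underside. The bay's round rim is 56 mm inside, 62 mm outside and stands 10 mm above the bay floor
- swatch_white: white painted swatch, a loose flat disc 50 mm in diameter, 4 mm thick, lying on the floor (24 mm above the shelf) of the rack bay where the white pot lives; a seated pot stands on it. Origin at the centre of its underside. The bay's round rim is 56 mm inside, 62 mm outside and stands 10 mm above the bay floor
- turntable: round rack, left or right of the mat; origin: centre of its foot on the shelf, unmoved when the dark 256 mm deck turns (light drag 0.06 N m, stays where left). 7 bays 80 mm apart on a 92 mm radius circle: 4 hold only a swatch, 3 hold black, green and brown pots sized like the loose ones. A 30 mm wide hub knob in the middle is 60 mm high
- dish: white ceramic mixing dish with six wells, loose, 84 mm in diameter, 11 mm high, in the middle of the mat among the pots; origin at the centre of its underside. A steel sculpting tool and a brush, under 10 mm high, lie by the mat; taller equipment stands over 0.80 m ahead of the robot or over 0.5 m to its sides

How it is judged:
By the outcome, as a careful person would: the job done as asked, in the order asked, and still so for the second after the job is handed in, with the robot touching nothing.
It also fails if it takes over 128 s, if anything falls off the work surface, if the arm or the gripper's body presses on something with over 40 N, if the wrist force passes 120 N, or if a joint passes its speed limit or range.

## Working session

There is one attempt and no reset: what is moved stays moved. The work goes in short steps, Python scripts to look and compute and a tool call to move; the robot and the scene stay as the last step left them, time stands still between calls to the robot, and variables do not carry over. Pictures are saved under pics/ and viewed, and the job is handed in when it is done.

Besides the shell and the picture viewer there is one more tool, called after ">>>" as a command line: name --argument value ..., lists and objects as JSON in quotes. move_arm: Moves the arm, as the interface text tells. Its arguments: {"type":"object","properties":{"fingers":{"type":"array"},"travel":{"type":"array"},"dr":{"type":"array"},"newtons":{"type":"number"}},"required":["fingers","travel","dr"]}

```bash
mkdir -p pics; ls; python3 - <<'E'
from cell import r, imaging, nets
import cv2
for n in("side","top"):
    cv2.imwrite(f"pics/{n}0.png",imaging.grab_frame(n)); i=imaging.camera_info(n); print(n,i)
print(r.get_obs())
E
```

```text
pics
side {'mtx': array([[526.56656357,   0.        , 321.86605321],
       [  0.        , 526.56656357, 229.5229277 ],
       [  0.        ,   0.        ,   1.        ]]), 'world_to_cam': array([[-9.99549043e-01, -3.00270909e-02,  2.89406870e-04,
         5.30550649e-01],
       [-1.50155694e-02,  4.91449181e-01, -8.70776800e-01,
         6.39603104e-02],
       [ 2.60046653e-02, -8.70388463e-01, -4.91678433e-01,
         9.08716273e-01],
       [ 0.00000000e+00,  0.00000000e+00,  0.00000000e+00,
         1.00000000e+00]])}
top {'mtx': array([[446.93655242,   0.        , 317.26260961],
       [  0.        , 446.93655242, 244.32786738],
       [  0.        ,   0.        ,   1.        ]]), 'world_to_cam': array([[-0.0089167 , -0.99987381, -0.0131477 ,  0.01459956],
       [-0.9932126 ,  0.01038064, -0.11584891,  0.52449916],
       [ 0.11597077,  0.01202547, -0.99317983,  0.67667447],
       [ 0.        ,  0.        ,  0.        ,  1.        ]])}
{'time': 0.1, 'joint_positions': array([ 1.5792387 ,  0.50177328, -0.42681498,  1.55133545,  0.2208331 ,
        1.13829742, -0.21035102]), 'dq': array([ 4.13323858e-05, -2.41819246e-03, -6.28794054e-04, -4.15386582e-03,
       -4.82774085e-06, -3.64013621e-05, -9.60231537e-04]), 'effort': array([-9.97394876e-03, -5.67864704e+01, -5.83816364e+00, -2.79912668e+01,
       -6.91257301e-02,  2.41530687e-02,  5.84142867e-05]), 'ee_pos': array([ 0.16360654, -0.62842583,  0.22577487]), 'orientation': array([-3.11440831e+00, -3.98894216e-01,  2.84251843e-04]), 'contact_force': array([-0.07140308, -0.33643392, -0.50691077]), 'wrist_torque': array([ 0.02572367,  0.00636231, -0.00924073]), 'opening': 0.09172858465233867}
```

View pics/side0.png

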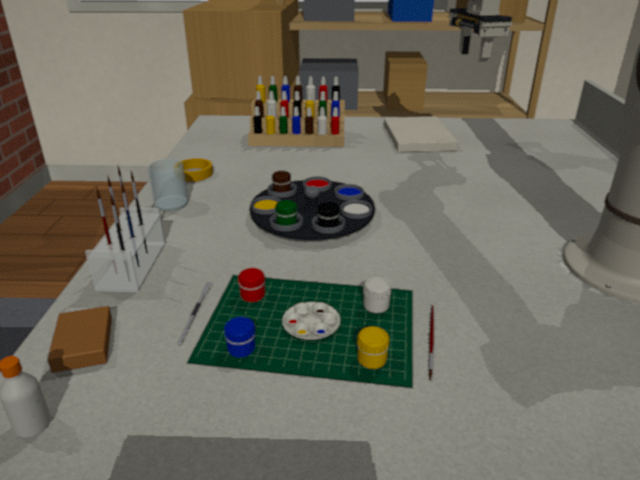

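View pics/top0.png

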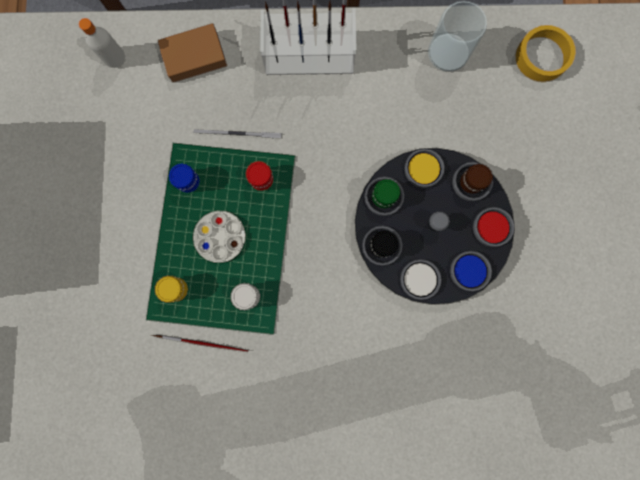

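The top view shows the pots at roughly blue (183,178), red (259,175), yellow (170,289) and white (245,296). The turntable centre is near (438,221), with swatches at yellow (424,169), red (493,227), blue (471,271) and white (421,280). Next I'll convert these to world positions.

```bash
cat > h.py <<'E'
from cell import r, imaging, nets
import numpy as np, cv2
from scipy.spatial.transform import Rotation as R
def back(n,px,z):
    i=imaging.camera_info(n);M=np.array(i["world_to_cam"]);K=np.array(i["mtx"])
    d=M[:3,:3].T@np.linalg.inv(K)@np.array([px[0],px[1],1.]);c=-M[:3,:3].T@M[:3,3]
    return (c+d*(z-c[2])/d[2])
def proj(n,P):
    i=imaging.camera_info(n);M=np.array(i["world_to_cam"]);K=np.array(i["mtx"])
    p=M[:3,:3]@np.asarray(P)+M[:3,3];q=K@p;return q[:2]/q[2]
def potmask(n,x,y,z0,rad=.02,h=.04):
    a=np.linspace(0,2*np.pi,60)
    pts=np.array([proj(n,[x+rad*np.cos(t),y+rad*np.sin(t),z]) for t in a for z in(z0,z0+h)],np.float32)
    m=np.zeros((480,640),np.uint8);cv2.fillConvexPoly(m,np.round(cv2.convexHull(pts)*16).astype(np.int32),1,shift=4,lineType=8);return m>0
def hull_centroid(n,x,y,z0,rad,h):
    s=np.argwhere(potmask(n,x,y,z0,rad,h)).mean(0);return s[::-1]
from scipy.optimize import least_squares
def fit(n,mask,z0,rad,h):
    c=np.argwhere(mask).mean(0)[::-1]
    g=back(n,c,z0+h/2)[:2]
    for _ in range(6):
        e=c-hull_centroid(n,g[0],g[1],z0,rad,h)
        g=g+(back(n,c+e,z0+h/2)-back(n,c,z0+h/2))[:2]
    m=potmask(n,g[0],g[1],z0,rad,h);iou=(m&mask).sum()/(m|mask).sum()
    return g,iou
E
python3 - <<'E'
from h import *
for n in("top","side"):
    imaging.grab_frame(n)
    for name in ["pot_red","pot_yellow","pot_blue","pot_white","swatch_red","swatch_yellow","swatch_blue","swatch_white","dish","turntable"]:
        for d in nets.trace(name,n)[:3]:
            if d["conf"]<.3: continue
            a=dict(pot=(.003,.02,.04),swat=(.024,.025,.004),dish=(.003,.042,.011),turn=(.015,.128,.01))
            z0,rad,h=[v for k,v in a.items() if name.startswith(k)][0]
            g,iou=fit(n,d["mask"],z0,rad,h)
            print(n,name,round(d["conf"],2),np.round(d["location"]),g.round(4),round(iou,2))
E
```

```text
top pot_red 0.74 [260. 177.] [0.6382 0.1023] 0.88
top pot_yellow 0.83 [172. 288.] [0.4566 0.2415] 0.86
top pot_blue 0.84 [185. 178.] [0.6369 0.2258] 0.86
top pot_white 0.62 [246. 296.] [0.4436 0.1229] 0.87
top swatch_red 0.87 [491. 228.] [ 0.55   -0.2699] 0.92
top swatch_yellow 0.62 [423. 172.] [ 0.6469 -0.1635] 0.92
top swatch_blue 0.95 [470. 271.] [ 0.4807 -0.2306] 0.87
top swatch_white 0.97 [419. 278.] [ 0.4679 -0.152 ] 0.95
top swatch_white 0.51 [220. 239.] [0.5396 0.1667] 0.41
top dish 0.56 [221. 239.] [0.5418 0.1706] 0.92
side pot_red 0.72 [250. 284.] [0.6384 0.1039] 0.87
side pot_yellow 0.88 [370. 348.] [0.4569 0.2412] 0.88
side pot_blue 0.95 [238. 335.] [0.6363 0.2256] 0.88
side pot_blue 0.31 [349. 191.] [ 0.4819 -0.2395] 0.31
side pot_white 0.57 [378. 291.] [0.4442 0.1254] 0.89
side swatch_red 0.48 [318. 182.] [ 0.5505 -0.2742] 0.51
side swatch_yellow 0.44 [264. 201.] [ 0.6489 -0.1695] 0.54
side swatch_blue 0.56 [371. 350.] [0.4571 0.2442] 0.64
side swatch_blue 0.55 [350. 191.] [ 0.4832 -0.234 ] 0.6
side swatch_white 0.66 [374. 292.] [0.4452 0.1271] 0.56
side swatch_white 0.54 [356. 207.] [ 0.4698 -0.1572] 0.53
side dish 0.65 [307. 321.] [0.5423 0.1692] 0.8
side turntable 0.91 [310. 210.] [ 0.5542 -0.1707] 0.68
```

```bash
python3 - <<'E'
from h import *
S=dict(red=[.55,-.2705],blue=[.481,-.231],white=[.468,-.1525],yellow=[.647,-.1645])
P=np.array(list(S.values()))
k=np.array([0,-1,-2,-5]) 
best=None
for s in(1,-1):
  f=lambda p:np.r_[p[0]+.092*np.cos(p[2]+s*k*2*np.pi/7)-P[:,0],p[1]+.092*np.sin(p[2]+s*k*2*np.pi/7)-P[:,1]]
  o=least_squares(f,[.555,-.178,-1.6]); print(s,o.cost,o.x,(o.fun*1e3).round(1))
o=r.get_obs();Rm=R.from_rotvec(o["orientation"]).as_matrix();print(Rm.round(3),o["ee_pos"],o["time"])
for n,p in S.items(): print(n,np.hypot(*p), np.degrees(np.arctan2(p[1]+.1785,p[0]-.557)))
E
```

```text
1 1.258460350842158e-07 [ 0.55625684 -0.17878574 -1.63781288] [ 0.1 -0.4  0.1  0.1 -0.1 -0.2  0.1  0.1]
-1 0.018387801693181983 [ 0.56229122 -0.22444451 -4.38257038] [ -17.5   -5.3   16.1    6.8  133.1   37.5 -120.4  -50.3]
[[ 0.968  0.252 -0.   ]
 [ 0.252 -0.968 -0.   ]
 [-0.     0.    -1.   ]] [ 0.16383207 -0.62900309  0.2267386 ] 1.2
red 0.6129194482148531 -94.35107795157388
blue 0.5335934782210142 -145.36369182244712
white 0.492219717199545 163.7150775281166
yellow 0.6675846388286657 8.841814560191667
```

The measured bays fit the given 92 mm circle to within 0.5 mm, with the centre at (0.556,-0.179). I'll square the tool up with the world axes first, then move toward the mat.

>>> move_arm --fingers '[70,70,70,70,70,70,70,70,70,70,70,70]' --travel '[[45,-26,3],[90,-52,5],[135,-78,8],[180,-104,10],[225,-130,13],[270,-156,16],[315,-182,18],[360,-208,21],[410,-236,24],[450,-259,26],[469,-270,27],[469,-270,27]]' --dr '[[0,0,3],[0,0,6],[0,0,9],[0,0,12],[0,0,14.6],[0,0,14.6],[0,0,14.6],[0,0,14.6],[0,0,14.6],[0,0,14.6],[0,0,14.6],[0,0,14.6]]'

```text
time: 2.7
ee_pos: [0.551, -0.2471, 0.1997]
orientation: [-3.141, -0.007, -0.001]
contact_force: [-0.6, 0.3, 0.8]
opening: 0.0698
```

```bash
cat > s.py <<'E'
from h import *
o=r.get_obs();print(o["time"],o["ee_pos"].round(4),R.from_rotvec(o["orientation"]).as_matrix().round(3).tolist(),o["joint_positions"].round(2),o["opening"],o["contact_force"].round(1))
E
python3 s.py
```

```text
2.7 [ 0.551  -0.2471  0.1997] [[1.0, 0.004, 0.001], [0.004, -1.0, 0.001], [0.001, -0.001, -1.0]] [ 0.79  0.47 -0.54  1.7   0.27  1.05 -1.41] 0.06976773143983148 [-0.6  0.3  0.8]
```

>>> move_arm --fingers '[70,70,70,70,70,70,70,70,70,70,70,70]' --travel '[[-10,-37,8],[-20,-74,16],[-30,-111,24],[-42,-148,32],[-53,-186,40],[-63,-223,50],[-74,-260,60],[-84,-297,70],[-95,-334,80],[-105.5,-371.4,100],[-105.5,-371.4,100],[-105.5,-371.4,100]]' --dr '[[0,0,-9],[0,0,-18],[0,0,-27],[0,0,-36],[0,0,-45],[0,0,-54],[0,0,-63],[0,0,-72],[0,0,-81],[0,0,-89.8],[0,0,-89.8],[0,0,-89.8]]'

```text
time: 4.2
ee_pos: [0.4446, 0.12, 0.0997]
orientation: [2.228, 2.213, -0.002]
contact_force: [0.7, 0.1, -0.5]
opening: 0.0701
```

```bash
python3 s.py
```

```text
4.2 [0.4446 0.12   0.0997] [[0.007, 1.0, -0.0], [1.0, -0.007, -0.001], [-0.001, -0.0, -1.0]] [ 0.45  0.49 -0.93  2.11  0.55  0.81 -0.82] 0.07012780219132271 [ 0.7  0.1 -0.5]
```

>>> move_arm --fingers '[66,66]' --travel '[[0,0,20],[0,0,20]]' --dr '[[0,0,0.4],[0,0,0.4]]'

```text
time: 4.45
ee_pos: [0.4441, 0.1195, 0.0793]
orientation: [2.237, 2.205, -0.003]
contact_force: [-0.1, -0.3, -0.5]
opening: 0.0664
```

```bash
python3 s.py;python3 s.py
```

```text
4.45 [0.4441 0.1195 0.0793] [[0.014, 1.0, -0.001], [1.0, -0.014, -0.002], [-0.002, -0.001, -1.0]] [ 0.42  0.52 -0.89  2.12  0.59  0.77 -0.86] 0.06636251379178905 [-0.1 -0.3 -0.5]
4.45 [0.4441 0.1195 0.0793] [[0.014, 1.0, -0.001], [1.0, -0.014, -0.002], [-0.002, -0.001, -1.0]] [ 0.42  0.52 -0.89  2.12  0.59  0.77 -0.86] 0.06636251379178905 [-0.1 -0.3 -0.5]
```

>>> move_arm --fingers '[66,66,66,66,36,36,36,36]' --travel '[[4.7,0,10],[4.7,0,35],[4.7,0,55],[4.7,0,63],[4.7,0,63],[4.7,0,63],[4.7,0,63],[4.7,0,63]]' --dr '[[0,0,-0.8],[0,0,-0.8],[0,0,-0.8],[0,0,-0.8],[0,0,-0.8],[0,0,-0.8],[0,0,-0.8],[0,0,-0.8]]' --newtons 15

```text
time: 5.45
ee_pos: [0.4448, 0.1267, 0.0173]
orientation: [2.217, 2.224, 0.001]
contact_force: [0.8, -0.5, 4.4]
opening: 0.0396
```

```bash
python3 s.py
```

```text
5.45 [0.4448 0.1267 0.0173] [[-0.003, 1.0, 0.001], [1.0, 0.003, 0.0], [0.0, 0.001, -1.0]] [ 0.31  0.63 -0.78  2.14  0.73  0.66 -0.98] 0.03962184540787435 [ 0.8 -0.5  4.4]
```

>>> move_arm --fingers '[36,36,36,36,36,36]' --travel '[[0,0,-10],[0,0,-35],[0,0,-65],[0,0,-95],[0,0,-118],[0,0,-118]]' --dr '[[0,0,0],[0,0,0],[0,0,0],[0,0,0],[0,0,0],[0,0,0]]'

```text
time: 6.2
ee_pos: [0.4454, 0.1268, 0.1365]
orientation: [2.216, 2.223, 0.004]
contact_force: [-0.1, -0.1, -0.8]
opening: 0.0395
```

```bash
cat > look.py <<'E'
import sys
from h import *
t=sys.argv[1]
a=imaging.grab_frame("side");b=imaging.grab_frame("top")
cv2.imwrite(f"pics/{t}.png",np.hstack([cv2.resize(a,(400,300)),cv2.resize(b,(400,300))]))
E
python3 s.py; python3 look.py w1
```

```text
6.2 [0.4454 0.1268 0.1365] [[-0.003, 1.0, 0.004], [1.0, 0.003, -0.0], [-0.0, 0.004, -1.0]] [ 0.5   0.43 -1.    2.08  0.48  0.87 -0.77] 0.0395049377732767 [-0.1 -0.1 -0.8]
```

View pics/w1.png

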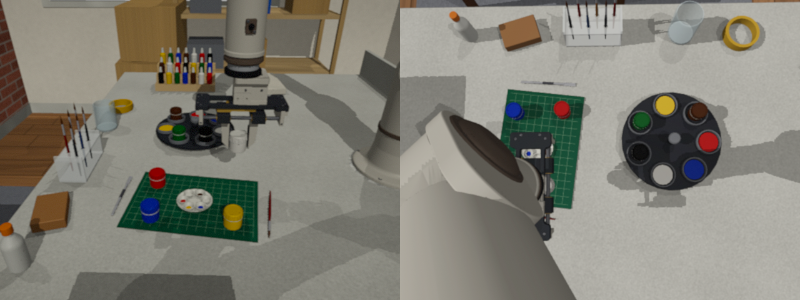

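Side view, left half: the white pot is in the jaws at about (237,140), and the other pots haven't moved. Carrying it to the white bay.

>>> move_arm --fingers '[36,36,36,36,36,36,36,36,36,36]' --travel '[[-20,2,0],[-60,5,0],[-100,8,0],[-140,11,0],[-180,14,0],[-220,18,0],[-255,21,0],[-278,22.7,0],[-278,22.7,0],[-278,22.7,0]]' --dr '[[0,0,0],[0,0,0],[0,0,0],[0,0,0],[0,0,0],[0,0,0],[0,0,0],[0,0,0],[0,0,0],[0,0,0]]'

```text
time: 7.55
ee_pos: [0.4673, -0.15, 0.134]
orientation: [-2.215, -2.225, -0.0]
contact_force: [-0.5, 0.2, -0.5]
opening: 0.0395
```

```bash
python3 s.py; python3 - <<'E'
from h import *
for n in("side","top"):
    f=imaging.grab_frame(n);
    cv2.imwrite(f"pics/w2{n}.png",cv2.resize(f[100:300,200:460] if n=="side" else f[130:330,300:560],None,fx=2,fy=2))
    for d in nets.trace("pot_white",n)[:2]:
        print(n,d["conf"],d["location"],back(n,d["location"],.143))
E
```

```text
7.55 [ 0.4673 -0.15    0.134 ] [[-0.005, 1.0, -0.001], [1.0, 0.005, 0.001], [0.001, -0.001, -1.0]] [ 1.03  0.48 -0.94  2.01  0.49  0.9  -0.18] 0.03952649115958426 [-0.5  0.2 -0.5]
side 0.7 [357.4, 152.3] [ 0.46889378 -0.15706858  0.143     ]
top 0.45 [423.5, 282.4] [ 0.45974387 -0.13078304  0.143     ]
```

View pics/w2side.png

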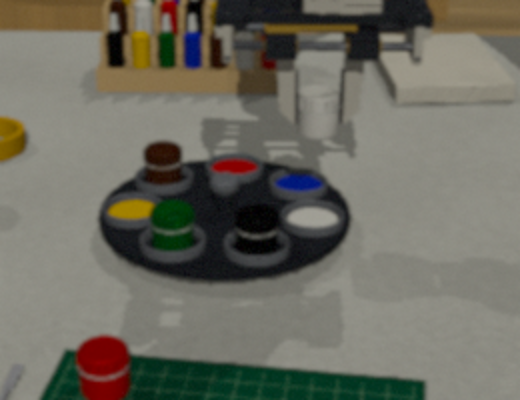

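>>> move_arm --fingers '[36,36,36,36,36,36]' --travel '[[-1,0,15],[-1,0,40],[-1,0,65],[-1,0,80],[-1,0,88],[-1,0,88]]' --dr '[[0,0,0],[0,0,0],[0,0,0],[0,0,0],[0,0,0],[0,0,0]]'

```text
time: 8.5
ee_pos: [0.4678, -0.152, 0.0464]
orientation: [-2.217, -2.225, 0.0]
contact_force: [-0.1, 1.2, -1.1]
opening: 0.0398
```

```bash
python3 s.py; cat > c.py <<'E'
import sys
from h import *
t=sys.argv[1]
f=imaging.grab_frame("side");g=imaging.grab_frame("top")
a=cv2.resize(f[130:270,220:400],None,fx=2.2,fy=2.2,interpolation=cv2.INTER_CUBIC);b=cv2.resize(g[140:320,340:530],None,fx=2.1,fy=1.71,interpolation=cv2.INTER_CUBIC)
H=min(a.shape[0],b.shape[0]);cv2.imwrite(f"pics/{t}.png",np.hstack([a[:H],b[:H]]))
E
python3 c.py w3
```

```text
8.5 [ 0.4678 -0.152   0.0464] [[-0.004, 1.0, -0.0], [1.0, 0.004, 0.0], [0.0, -0.0, -1.0]] [ 0.91  0.61 -0.81  2.06  0.66  0.75 -0.31] 0.03975284012370778 [-0.1  1.2 -1.1]
```

View pics/w3.png

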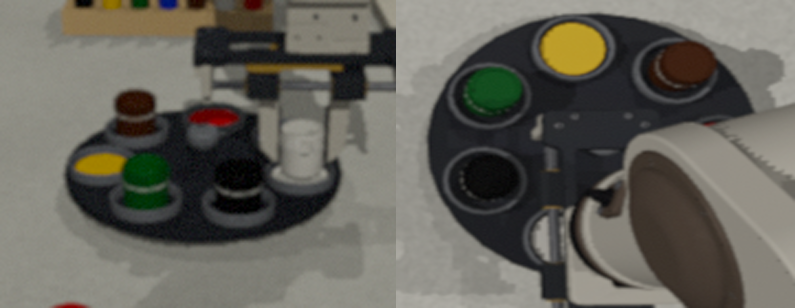

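The white pot is over its bay, with its base centred just above the white swatch at crop (300,178). Lowering the last few millimetres.

>>> move_arm --fingers '[36,36,36]' --travel '[[0,0,2],[0,0,4.5],[0,0,4.5]]' --dr '[[0,0,0],[0,0,0],[0,0,0]]'

```text
time: 8.98
ee_pos: [0.4681, -0.1525, 0.0424]
orientation: [2.217, 2.225, 0.0]
contact_force: [0.3, -0.2, 0.9]
opening: 0.0399
```

>>> move_arm --fingers '[36,36]' --travel '[[0,0,1.5],[0,0,1.5]]' --dr '[[0,0,0],[0,0,0]]'

```text
time: 9.22
ee_pos: [0.4681, -0.1525, 0.0419]
orientation: [2.217, 2.225, -0.002]
contact_force: [-4.3, 0.3, 14.3]
opening: 0.0399
```

>>> move_arm --fingers '[44,54,54,54,54,54,54,54]' --travel '[[0,0,-1],[0,0,-1],[0,0,-1],[0,0,-10],[0,0,-35],[0,0,-70],[0,0,-90],[0,0,-90]]' --dr '[[0,0,0],[0,0,0],[0,0,0],[0,0,0],[0,0,0],[0,0,0],[0,0,0],[0,0,0]]'

```text
time: 10.22
ee_pos: [0.4689, -0.1529, 0.1321]
orientation: [2.216, 2.222, 0.001]
contact_force: [0.5, -0.3, 0.1]
opening: 0.0541
```

```bash
python3 s.py; python3 c.py w4
```

```text
10.225 [ 0.4689 -0.1529  0.1321] [[-0.003, 1.0, 0.003], [1.0, 0.003, -0.002], [-0.002, 0.003, -1.0]] [ 1.03  0.48 -0.94  2.01  0.5   0.89 -0.18] 0.05408087801111308 [ 0.5 -0.3  0.1]
```

View pics/w4.png

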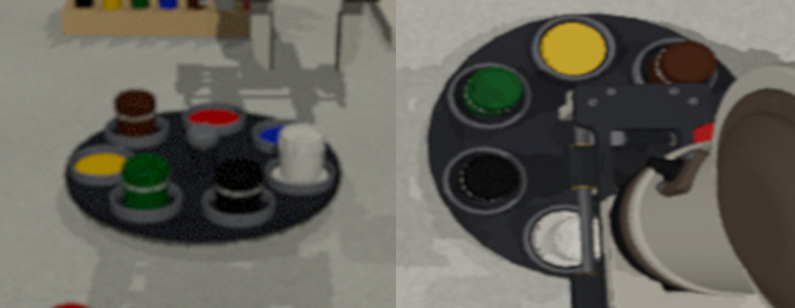

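The white pot stands inside its bay at crop (302,158), and the deck hasn't turned. Yellow is next, at (0.457,0.241).

>>> move_arm --fingers '[66,66,66,66,66,66,66,66,66,66]' --travel '[[50,-2,0],[105,-3,0],[160,-4,0],[215,-6,0],[270,-8,0],[325,-9,0],[375,-11,20],[394,-11,40],[394,-11,60],[394,-11,60]]' --dr '[[0,0,0],[0,0,0],[0,0,0],[0,0,0],[0,0,0],[0,0,0],[0,0,0],[0,0,0],[0,0,0],[0,0,0]]'

```text
time: 11.58
ee_pos: [0.4538, 0.2393, 0.0683]
orientation: [-2.217, -2.224, 0.008]
contact_force: [0.5, -0.1, -0.4]
opening: 0.0659
```

```bash
python3 s.py
```

```text
11.575 [0.4538 0.2393 0.0683] [[-0.003, 1.0, -0.005], [1.0, 0.003, -0.003], [-0.003, -0.005, -1.0]] [ 0.14  0.62 -0.86  1.99  0.64  0.83 -1.08] 0.06592335461703756 [ 0.5 -0.1 -0.4]
```

>>> move_arm --fingers '[66,66,66,66,36,36,36,36]' --travel '[[2,3,10],[2,3,30],[2,3,45],[2,3,52],[2,3,52],[2,3,52],[2,3,52],[2,3,52]]' --dr '[[0,0,0],[0,0,0],[0,0,0],[0,0,0],[0,0,0],[0,0,0],[0,0,0],[0,0,0]]'

```text
time: 12.58
ee_pos: [0.4588, 0.2439, 0.0192]
orientation: [2.217, 2.225, 0.001]
contact_force: [0.0, -0.3, 2.5]
opening: 0.0393
```

```bash
python3 s.py
```

```text
12.575 [0.4588 0.2439 0.0192] [[-0.004, 1.0, 0.001], [1.0, 0.004, 0.0], [0.0, 0.001, -1.0]] [ 0.07  0.7  -0.78  2.    0.73  0.74 -1.15] 0.03934597287202574 [ 0.  -0.3  2.5]
```

>>> move_arm --fingers '[36,36,36,36,36,36,36,36,36,36,36,36]' --travel '[[0,0,-10],[0,0,-35],[0,0,-65],[0,0,-95],[-10,5,-115],[-45,20,-118],[-85,40,-118],[-125,58,-118],[-165,76,-118],[-205,94,-118],[-245,112,-118],[-270,124,-118]]' --dr '[[0,0,0],[0,0,0],[0,0,0],[0,0,0],[0,0,0],[0,0,0],[0,0,0],[0,0,0],[0,0,0],[0,0,0],[0,0,0],[0,0,0]]'

```text
time: 14.08
ee_pos: [0.5841, -0.0289, 0.1372]
orientation: [2.22, 2.222, -0.001]
contact_force: [-0.2, 0.9, 0.1]
opening: 0.0398
```

>>> move_arm --fingers '[36,36,36,36,36,36,36]' --travel '[[-35,16,0],[-75,34,0],[-110,50,0],[-130,60,0],[-138,63,0],[-138,63,0],[-138,63,0]]' --dr '[[0,0,0],[0,0,0],[0,0,0],[0,0,0],[0,0,0],[0,0,0],[0,0,0]]'

```text
time: 14.95
ee_pos: [0.6466, -0.1619, 0.137]
orientation: [-2.215, -2.227, -0.001]
contact_force: [0.2, 0.4, 0.1]
opening: 0.0394
```

```bash
python3 s.py; python3 c.py y1
```

```text
14.95 [ 0.6466 -0.1619  0.137 ] [[-0.006, 1.0, -0.0], [1.0, 0.006, 0.001], [0.001, -0.0, -1.0]] [ 0.76  0.74 -0.84  1.57  0.6   1.1  -0.22] 0.039402027436406514 [0.2 0.4 0.1]
```

View pics/y1.png

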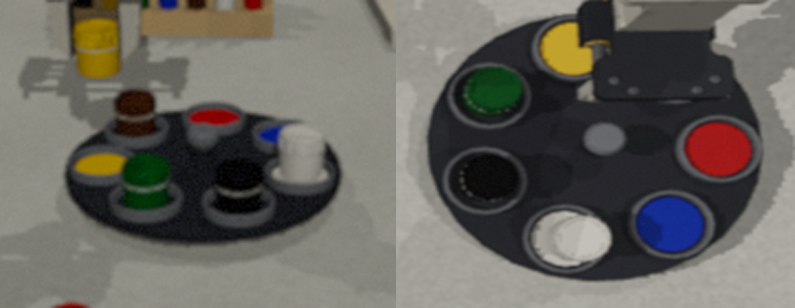

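>>> move_arm --fingers '[36,36,36,36,36,36,36,36]' --travel '[[-2,0.5,15],[-2,0.5,40],[-2,0.5,65],[-2,0.5,80],[-2,0.5,88],[-2,0.5,91],[-2,0.5,92],[-2,0.5,92]]' --dr '[[0,0,0],[0,0,0],[0,0,0],[0,0,0],[0,0,0],[0,0,0],[0,0,0],[0,0,0]]'

```text
time: 16.05
ee_pos: [0.648, -0.1658, 0.0455]
orientation: [2.217, 2.224, 0.001]
contact_force: [0.2, -1.0, -0.6]
opening: 0.0397
```

```bash
python3 s.py; python3 c.py y2
```

```text
16.05 [ 0.648  -0.1658  0.0455] [[-0.003, 1.0, 0.001], [1.0, 0.003, -0.0], [-0.0, 0.001, -1.0]] [ 0.72  0.85 -0.77  1.61  0.69  0.97 -0.28] 0.03966593253512041 [ 0.2 -1.  -0.6]
```

View pics/y2.png

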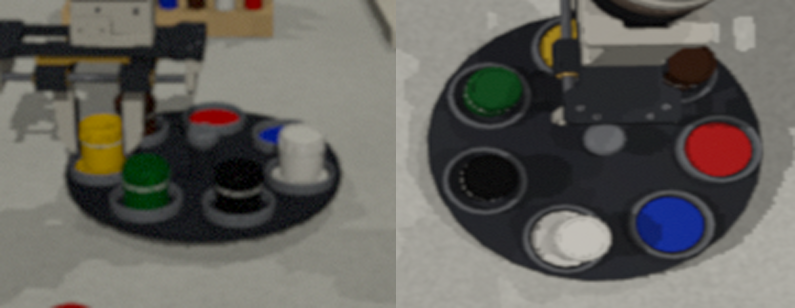

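The yellow pot is over its swatch at crop (101,160). Now setting it down.

>>> move_arm --fingers '[36,36,36,36]' --travel '[[2,-0.5,0.5],[2,-0.5,1.2],[2,-0.5,1.8],[2,-0.5,1.8]]' --dr '[[0,0,0],[0,0,0],[0,0,0],[0,0,0]]'

```text
time: 16.65
ee_pos: [0.6471, -0.1634, 0.0442]
orientation: [2.217, 2.225, -0.0]
contact_force: [-4.1, 0.4, 8.3]
opening: 0.0393
```

>>> move_arm --fingers '[44,54,54,54,54,54,54,54]' --travel '[[0,0,-0.5],[0,0,-0.5],[0,0,-1],[0,0,-10],[0,0,-35],[0,0,-70],[0,0,-90],[0,0,-90]]' --dr '[[0,0,0],[0,0,0],[0,0,0],[0,0,0],[0,0,0],[0,0,0],[0,0,0],[0,0,0]]'

```text
time: 17.65
ee_pos: [0.6485, -0.1639, 0.1358]
orientation: [2.215, 2.222, 0.003]
contact_force: [0.2, 0.1, 0.3]
opening: 0.0538
```

```bash
python3 s.py; python3 c.py y3
```

```text
17.65 [ 0.6485 -0.1639  0.1358] [[-0.003, 1.0, 0.004], [1.0, 0.003, -0.001], [-0.001, 0.004, -1.0]] [ 0.76  0.75 -0.84  1.57  0.6   1.1  -0.22] 0.053771915510044746 [0.2 0.1 0.3]
```

View pics/y3.png

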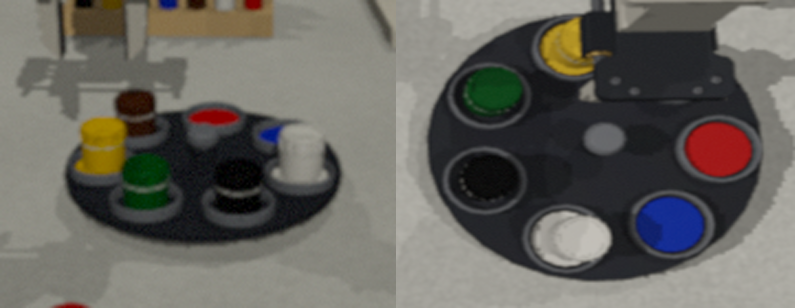

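The yellow pot is seated in its bay at crop (103,155). Blue next.

>>> move_arm --fingers '[66,66,66,66,66,66,66,66,66,66,66]' --travel '[[50,-2,0],[105,-3,0],[160,-4,0],[215,-6,0],[270,-8,0],[325,-9,0],[375,-11,20],[389,-11,40],[389,-11,64],[389,-11,64],[389,-11,64]]' --dr '[[0,0,0],[0,0,0],[0,0,0],[0,0,0],[0,0,0],[0,0,0],[0,0,0],[0,0,0],[0,0,0],[0,0,0],[0,0,0]]'

```text
time: 19.12
ee_pos: [0.6353, 0.2228, 0.0687]
orientation: [2.221, 2.222, -0.001]
contact_force: [1.3, -0.3, 0.3]
opening: 0.0661
```

```bash
python3 s.py
```

```text
19.125 [0.6353 0.2228 0.0687] [[-0.0, 1.0, -0.0], [1.0, 0.0, -0.001], [-0.001, -0.0, -1.0]] [ 0.14  0.83 -0.79  1.59  0.67  1.01 -0.85] 0.06606935103827595 [ 1.3 -0.3  0.3]
```

>>> move_arm --fingers '[66,66,66,66,36,36,36,36]' --travel '[[1.5,1.3,10],[1.5,1.3,30],[1.5,1.3,45],[1.5,1.3,52],[1.5,1.3,52],[1.5,1.3,52],[1.5,1.3,52],[1.5,1.3,52]]' --dr '[[0,0,0],[0,0,0],[0,0,0],[0,0,0],[0,0,0],[0,0,0],[0,0,0],[0,0,0]]'

```text
time: 20.12
ee_pos: [0.6363, 0.227, 0.0176]
orientation: [2.217, 2.225, 0.002]
contact_force: [0.1, 0.4, 1.2]
opening: 0.0401
```

```bash
python3 s.py
```

```text
20.125 [0.6363 0.227  0.0176] [[-0.003, 1.0, 0.001], [1.0, 0.003, 0.0], [0.0, 0.001, -1.0]] [ 0.11  0.89 -0.75  1.6   0.72  0.95 -0.88] 0.04007964867958892 [0.1 0.4 1.2]
```

>>> move_arm --fingers '[36,36,36,36,36,36,36,36,36,36,36,36]' --travel '[[0,0,-10],[0,0,-35],[0,0,-65],[0,0,-95],[-10,-3,-115],[-45,-15,-118],[-85,-29,-118],[-125,-43,-118],[-165,-57,-118],[-205,-71,-118],[-245,-84,-118],[-285,-98,-118]]' --dr '[[0,0,0],[0,0,0],[0,0,0],[0,0,0],[0,0,0],[0,0,0],[0,0,0],[0,0,0],[0,0,0],[0,0,0],[0,0,0],[0,0,0]]'

```text
time: 21.62
ee_pos: [0.5379, -0.0608, 0.1356]
orientation: [2.218, 2.224, -0.001]
contact_force: [0.4, 0.0, 0.0]
opening: 0.0395
```

>>> move_arm --fingers '[36,36,36,36,36,36,36,36]' --travel '[[-40,-14,0],[-80,-28,0],[-120,-41,0],[-150,-51,0],[-168,-58,0],[-171.5,-59,0],[-171.5,-59,0],[-171.5,-59,0]]' --dr '[[0,0,0],[0,0,0],[0,0,0],[0,0,0],[0,0,0],[0,0,0],[0,0,0],[0,0,0]]'

```text
time: 22.62
ee_pos: [0.4811, -0.2286, 0.1351]
orientation: [-2.215, -2.228, -0.001]
contact_force: [-0.4, 0.2, -0.4]
opening: 0.0398
```

```bash
python3 s.py; python3 c.py b1
```

```text
22.625 [ 0.4811 -0.2286  0.1351] [[-0.006, 1.0, 0.0], [1.0, 0.006, 0.001], [0.001, 0.0, -1.0]] [ 1.11  0.54 -0.92  1.92  0.53  0.94 -0.05] 0.03981957811936761 [-0.4  0.2 -0.4]
```

View pics/b1.png

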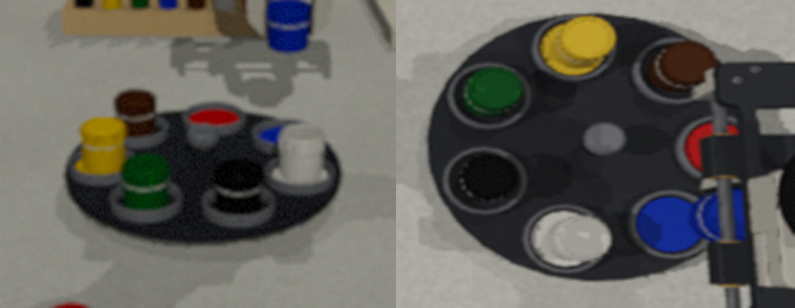

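The blue pot is held upright over its bay. White and yellow are still seated and the deck hasn't turned.

>>> move_arm --fingers '[36,36,36,36,36,36,36,36]' --travel '[[-1,0,15],[-1,0,40],[-1,0,65],[-1,0,80],[-1,0,88],[-1,0,91],[-1,0,92],[-1,0,92]]' --dr '[[0,0,0],[0,0,0],[0,0,0],[0,0,0],[0,0,0],[0,0,0],[0,0,0],[0,0,0]]'

```text
time: 23.72
ee_pos: [0.4809, -0.2315, 0.0435]
orientation: [2.217, 2.224, 0.0]
contact_force: [0.6, -0.2, -1.2]
opening: 0.0397
```

```bash
python3 s.py; python3 c.py b2
```

```text
23.725 [ 0.4809 -0.2315  0.0435] [[-0.003, 1.0, 0.001], [1.0, 0.003, -0.001], [-0.001, 0.001, -1.0]] [ 1.02  0.67 -0.8   1.96  0.67  0.79 -0.16] 0.03973285710975105 [ 0.6 -0.2 -1.2]
```

View pics/b2.png

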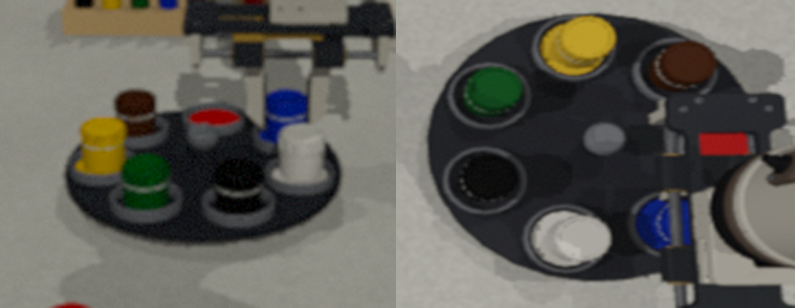

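>>> move_arm --fingers '[36,36,36,36]' --travel '[[1,0,0.5],[1,0,1.2],[1,0,1.8],[1,0,1.8]]' --dr '[[0,0,0],[0,0,0],[0,0,0],[0,0,0]]'

```text
time: 24.32
ee_pos: [0.4811, -0.2309, 0.0424]
orientation: [2.216, 2.224, -0.001]
contact_force: [-3.1, -0.4, 10.4]
opening: 0.0393
```

Contact at 10 N. Releasing and going on to red.

>>> move_arm --fingers '[44,54,54,54,54,54,54,54]' --travel '[[0,0,-0.5],[0,0,-0.5],[0,0,-1],[0,0,-10],[0,0,-35],[0,0,-70],[0,0,-90],[0,0,-90]]' --dr '[[0,0,0],[0,0,0],[0,0,0],[0,0,0],[0,0,0],[0,0,0],[0,0,0],[0,0,0]]'

```text
time: 25.32
ee_pos: [0.4815, -0.2309, 0.1327]
orientation: [2.216, 2.223, 0.001]
contact_force: [-0.3, -0.5, -1.1]
opening: 0.054
```

```bash
python3 s.py; python3 c.py b3
```

```text
25.325 [ 0.4815 -0.2309  0.1327] [[-0.003, 1.0, 0.003], [1.0, 0.003, -0.002], [-0.002, 0.003, -1.0]] [ 1.11  0.55 -0.91  1.92  0.54  0.94 -0.06] 0.05397421756071122 [-0.3 -0.5 -1.1]
```

View pics/b3.png

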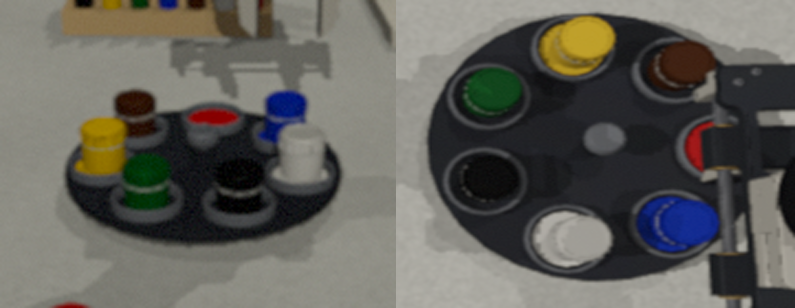

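The blue pot is seated at crop (286,115). The red pot is at (0.638,0.103).

>>> move_arm --fingers '[66,66,66,66,66,66,66,66,66,66,66]' --travel '[[45,21,0],[95,45,0],[145,69,0],[195,92,0],[245,116,0],[295,140,0],[325,154,15],[333.5,158,40],[333.5,158,62],[333.5,158,62],[333.5,158,62]]' --dr '[[0,0,0],[0,0,0],[0,0,0],[0,0,0],[0,0,0],[0,0,0],[0,0,0],[0,0,0],[0,0,0],[0,0,0],[0,0,0]]'

```text
time: 26.8
ee_pos: [0.6373, 0.1019, 0.069]
orientation: [2.22, 2.223, -0.001]
contact_force: [0.5, 0.2, -0.3]
opening: 0.0661
```

```bash
python3 s.py
```

```text
26.8 [0.6373 0.1019 0.069 ] [[-0.001, 1.0, -0.0], [1.0, 0.001, -0.001], [-0.001, -0.0, -1.0]] [ 0.35  0.79 -0.8   1.66  0.66  0.98 -0.69] 0.06611640216480037 [ 0.5  0.2 -0.3]
```

>>> move_arm --fingers '[66,66,66,66,36,36,36,36]' --travel '[[0.5,1,10],[0.5,1,30],[0.5,1,45],[0.5,1,52],[0.5,1,52],[0.5,1,52],[0.5,1,52],[0.5,1,52]]' --dr '[[0,0,0],[0,0,0],[0,0,0],[0,0,0],[0,0,0],[0,0,0],[0,0,0],[0,0,0]]'

```text
time: 27.8
ee_pos: [0.6388, 0.1045, 0.0178]
orientation: [2.217, 2.225, 0.002]
contact_force: [0.5, 0.6, 1.7]
opening: 0.0398
```

```bash
python3 s.py
```

```text
27.8 [0.6388 0.1045 0.0178] [[-0.003, 1.0, 0.001], [1.0, 0.003, 0.0], [0.0, 0.001, -1.0]] [ 0.32  0.86 -0.75  1.67  0.72  0.91 -0.73] 0.0397842110712365 [0.5 0.6 1.7]
```

>>> move_arm --fingers '[36,36,36,36,36,36,36,36,36,36,36,36]' --travel '[[0,0,-10],[0,0,-35],[0,0,-65],[0,0,-95],[-10,-3,-115],[-45,-11,-118],[-85,-21,-118],[-125,-30,-118],[-165,-40,-118],[-205,-49,-118],[-245,-59,-118],[-275,-66,-118]]' --dr '[[0,0,0],[0,0,0],[0,0,0],[0,0,0],[0,0,0],[0,0,0],[0,0,0],[0,0,0],[0,0,0],[0,0,0],[0,0,0],[0,0,0]]'

```text
time: 29.3
ee_pos: [0.572, -0.1742, 0.1357]
orientation: [2.22, 2.222, -0.002]
contact_force: [0.4, -1.1, 0.2]
opening: 0.0395
```

>>> move_arm --fingers '[36,36,36,36,36,36]' --travel '[[-35,-8,0],[-70,-17,0],[-92,-22,0],[-98.7,-24,0],[-98.7,-24,0],[-98.7,-24,0]]' --dr '[[0,0,0],[0,0,0],[0,0,0],[0,0,0],[0,0,0],[0,0,0]]'

```text
time: 30.05
ee_pos: [0.55, -0.2681, 0.1355]
orientation: [-2.215, -2.228, -0.001]
contact_force: [-0.7, 0.9, -1.9]
opening: 0.0397
```

```bash
python3 s.py; python3 c.py r1
```

```text
30.05 [ 0.55   -0.2681  0.1355] [[-0.006, 1.0, 0.0], [1.0, 0.006, 0.001], [0.001, 0.0, -1.0]] [ 1.03  0.66 -0.87  1.72  0.58  1.04 -0.04] 0.039748808737260916 [-0.7  0.9 -1.9]
```

View pics/r1.png

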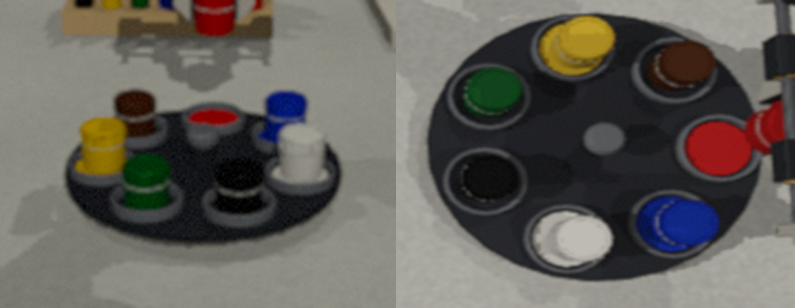

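The red pot is held over its bay. The two neighbouring pots clear the fingers by more than 15 mm, so I'm lowering it.

>>> move_arm --fingers '[36,36,36,36,36,36,36,36]' --travel '[[0,0,15],[0,0,40],[0,0,65],[0,0,80],[0,0,88],[0,0,91],[0,0,92],[0,0,92]]' --dr '[[0,0,0],[0,0,0],[0,0,0],[0,0,0],[0,0,0],[0,0,0],[0,0,0],[0,0,0]]'

```text
time: 31.15
ee_pos: [0.5501, -0.27, 0.0438]
orientation: [2.217, 2.224, 0.0]
contact_force: [-0.3, -0.5, -0.9]
opening: 0.0398
```

```bash
python3 s.py; python3 c.py r2
```

```text
31.15 [ 0.5501 -0.27    0.0438] [[-0.003, 1.0, 0.001], [1.0, 0.003, -0.001], [-0.001, 0.001, -1.0]] [ 0.97  0.78 -0.78  1.76  0.68  0.9  -0.11] 0.03975851475160722 [-0.3 -0.5 -0.9]
```

View pics/r2.png

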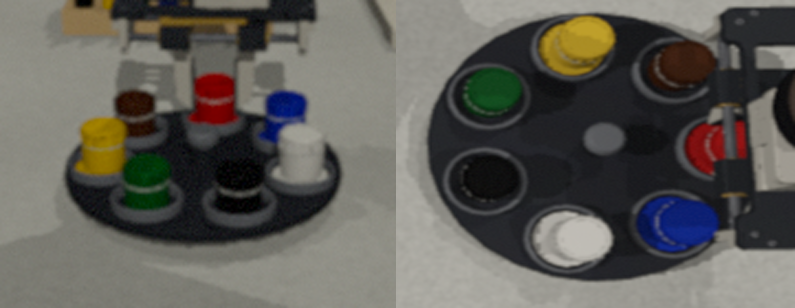

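>>> move_arm --fingers '[36,36,36,36]' --travel '[[0,0,0.5],[0,0,1.2],[0,0,1.8],[0,0,1.8]]' --dr '[[0,0,0],[0,0,0],[0,0,0],[0,0,0]]'

```text
time: 31.75
ee_pos: [0.5507, -0.27, 0.0427]
orientation: [2.216, 2.224, 0.001]
contact_force: [-1.5, 0.5, 7.0]
opening: 0.0397
```

>>> move_arm --fingers '[44,54,54,54,54,54,54,54,54,54,54,54]' --travel '[[0,0,-0.5],[0,0,-0.5],[0,0,-1],[0,0,-10],[0,0,-35],[0,0,-70],[0,0,-105],[-30,-20,-130],[-80,-40,-140],[-130,-65,-140],[-180,-90,-140],[-230,-110,-140]]' --dr '[[0,0,0],[0,0,0],[0,0,0],[0,0,0],[0,0,0],[0,0,0],[0,0,0],[0,0,0],[0,0,0],[0,0,0],[0,0,0],[0,0,0]]'

```text
time: 33.25
ee_pos: [0.4396, -0.5021, 0.1838]
orientation: [2.216, 2.224, -0.0]
contact_force: [0.5, -0.7, 0.2]
opening: 0.054
```

>>> move_arm --fingers '[54,54,54]' --travel '[[0,0,0],[0,0,0],[0,0,0]]' --dr '[[0,0,0],[0,0,0],[0,0,0]]'

```text
time: 33.62
ee_pos: [0.4419, -0.4983, 0.1824]
orientation: [2.214, 2.228, 0.001]
contact_force: [-0.1, -0.7, -0.3]
opening: 0.0542
```

```bash
python3 s.py; python3 look.py f1; python3 c.py f2; python3 - <<'E'
from h import *
B=dict(red=(.5501,-.2706),blue=(.4807,-.2312),white=(.4681,-.1524),yellow=(.6472,-.1644))
for n in("top","side"):
  imaging.grab_frame(n)
  for c,b in B.items():
    for d in nets.trace("pot_"+c,n)[:1]:
      g,i=fit(n,d["mask"],.028,.02,.04);print(n,c,round(d["conf"],2),g.round(4),round(i,2),((g-b)*1e3).round(1))
  d=nets.trace("dish",n)[0];print(n,fit(n,d["mask"],.003,.042,.011))
E
```

```text
33.625 [ 0.4419 -0.4983  0.1824] [[-0.006, 1.0, 0.001], [1.0, 0.006, -0.0], [-0.0, 0.001, -1.0]] [ 1.37  0.69 -0.86  1.54  0.56  1.17  0.41] 0.054167654262598154 [-0.1 -0.7 -0.3]
top red 0.79 [ 0.5502 -0.273 ] 0.91 [ 0.1 -2.4]
top blue 0.84 [ 0.4805 -0.2338] 0.89 [-0.2 -2.6]
top white 0.92 [ 0.4661 -0.1575] 0.87 [-2.  -5.1]
top yellow 0.85 [ 0.6464 -0.1656] 0.81 [-0.8 -1.2]
top (array([0.54203446, 0.17034203]), np.float64(0.9317250796540737))
side red 0.57 [ 0.5505 -0.2696] 0.81 [0.4 1. ]
side blue 0.77 [ 0.4831 -0.2416] 0.62 [  2.4 -10.4]
side white 0.55 [ 0.4669 -0.1552] 0.87 [-1.2 -2.8]
side yellow 0.58 [ 0.6469 -0.1613] 0.84 [-0.3  3.1]
side (array([0.5425714, 0.1690396]), np.float64(0.7973887814313346))
```

View pics/f1.png

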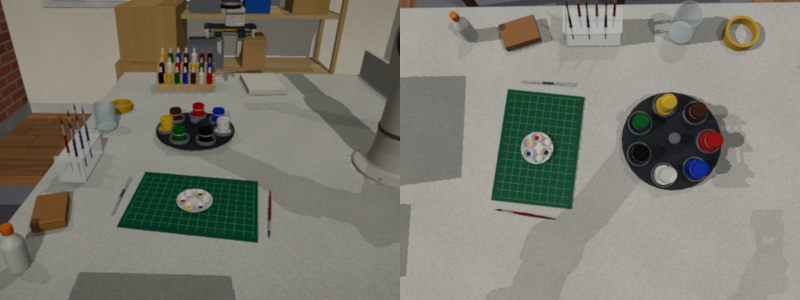

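View pics/f2.png

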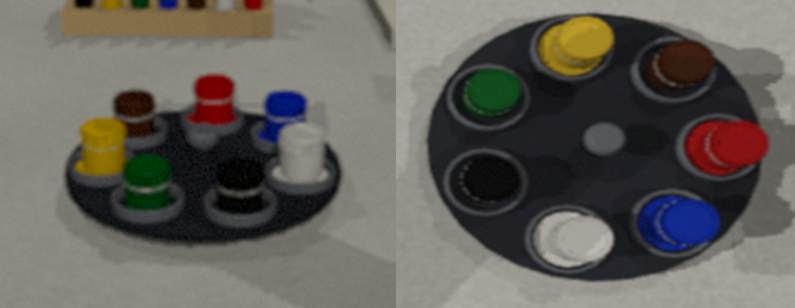

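```bash
python3 - <<'E'
from h import *
B=dict(red=(.5501,-.2706),blue=(.4807,-.2312),white=(.4681,-.1524),yellow=(.6472,-.1644))
out=[]
for n,(x0,y0,w,h) in dict(top=(345,140,190,180),side=(235,165,150,90)).items():
  k=4 if n=="side" else 3
  f=imaging.grab_frame(n)[y0:y0+h,x0:x0+w];f=cv2.resize(f,None,fx=k,fy=k,interpolation=cv2.INTER_CUBIC)
  f=cv2.convertScaleAbs(f,alpha=1.3)
  for b in B.values():
    for z,rad,c in((.028,.02,(0,255,255)),(.068,.02,(255,0,255)),(.034,.028,(0,255,0))):
      p=np.array([(proj(n,[b[0]+rad*np.cos(t),b[1]+rad*np.sin(t),z])-[x0,y0]+.5)*k for t in np.linspace(0,6.3,60)])
      cv2.polylines(f,[np.round(p).astype(np.int32)],False,c,1,cv2.LINE_AA)
  cv2.imwrite(f"pics/o_{n}.png",f)
E
```

```text
(no output)
```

View pics/o_top.png

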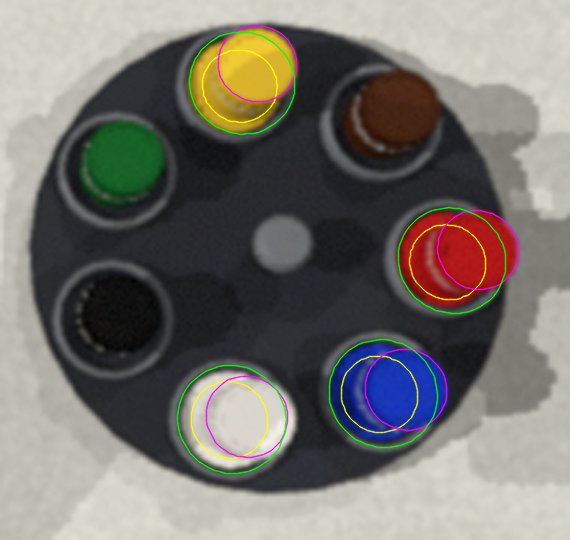

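View pics/o_side.png

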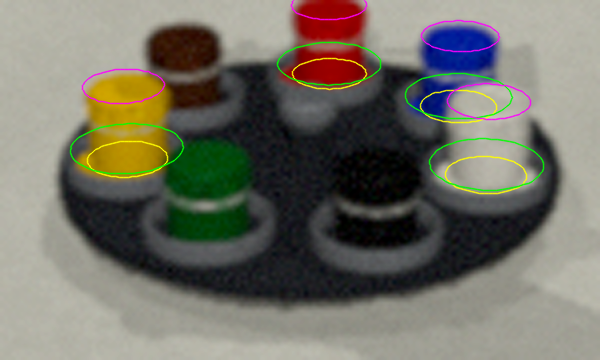

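The overlays show all four pots upright inside their rims, and the white one about 3–4 mm off centre but still fully on its swatch. The dish hasn't moved and the arm is clear, so I'm handing in.

```bash
python3 -c "
from cell import r
print(r.close_job(), r.get_obs()['time'])"
```

```text
the job is handed in; nothing more can be done
the job is handed in; nothing more can be done
```

All four loose pots are back in the turntable rack, each standing upright inside the rim of its own colour's bay. I handed the job in at about 34 s. I set them down in the order white, yellow, blue, red, lowering each until light contact (about 7–14 N at the wrist) before letting go.

**Last checks:**
- **Pots:** in the final pictures, red, blue and yellow sit within about 3 mm of their bay centres. White is about 3–4 mm off centre: the network fits gave about 5.5 mm from the top camera and 3 mm from the side. It still clears the 8 mm gap to the rim.
- **Blue pot, side camera:** this camera put blue about 10 mm off, but the white pot partly hides blue from that side. The top camera and the outlines I drew over the pictures both show it seated.
- **Dish, deck and other pots:** the dish stayed put to within about 1 mm. The deck did not visibly turn, and the black, green and brown pots look undisturbed.
- **Swatches:** I could not see under the seated pots. The three contact heights I compared matched a pot resting on a flat swatch to within about 1 mm, and white's matched too.

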